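Slip a specimen carrier under the microscope's stage clip

TASK

Load the aluminium two-well specimen carrier on the microscope stage: press the raised tail of the left stage clip down with one fingertip so that its nose lifts and, keeping it down, push the carrier in beneath the nose with the other fingertip until it sits squarely against the clip's stop bar. Then let the clip go so that it holds the carrier on the bare strip between the two wells, and draw away. Only press and push: do not lift the carrier, and leave everything else on the stage and desk where it is.

Things in the scene. Friction and masses are not known exactly. Their poses are not given: they have to be found in the camera images.
- microscope: Stereo microscope, fixed to the desk. Cream base 290 mm (its x) by 226 mm (its y), 40 mm thick; its flat top is the stage surface. Origin at the centre of the underside; x from the user's front edge to the post, y to the user's left, z up. The black stage disc, 94 mm across, is centred at x -30, y 0 mm. A spare clip at x -20, y -92 mm, up to 26 mm high, is swung out of use and fixed.
- post (a point): Top of the microscope's steel post (25 mm thick, 300 mm above the desk), at x +115, y 0 mm of the microscope. The head on it is swung aside: it fills x 45 to 180, y +35 to -235 mm of the microscope's frame from 135 to 390 mm above the desk; nothing is above the stage disc.
- pivot (a point): Pin on which the working (left) clip rocks: 11 mm above the stage, at x -30, y +28 mm of the microscope; fixed. The clip's nose points to the microscope's -y, its tail to +y. The clip block's two cheeks rise 14 mm above the stage, measure 21 mm over their outsides (along x) and reach 7 mm behind the pin on the tail side.
- clip (a joint): Working clip, a bowed steel leaf spring, 10 mm wide: 0 = at rest, 0.53 rad = tail fully pressed. 0.345 lifts the nose enough for the carrier; fully pressed leaves 4 mm to spare over it. With the nose resting on the carrier it reads about 0.33. It springs back when let go. Pressing 28 mm from the pivot takes 2 N at first, 5 N at the bottom; nearer the pivot more.
- clip_tail (a point): Point on top of the clip's flat tail pad, on its centre line, 28 mm from the pivot (moves with the clip; at rest about 18 mm above the stage). The pad is 14 mm wide and runs from 10 to 49 mm beyond the pivot; at rest it slopes up away from the pivot by 0.53 rad; fully pressed it lies level, its top 2.5 mm above the stage, so that a fingertip can slide along it.
- clip_nose (a point): Underside of the clip's nose, a roll 4 mm thick, on its centre line, 20 mm from the pivot; the nose ends 22 mm from the pivot. Moves with the clip; 1.5 mm above the stage at rest, 12 mm fully pressed. At rest it blocks the way: a carrier shoved hard against it tips.
- stop (a point): Centre of the stop bar's face, at stage level, 7 mm from the pivot on the nose side; axes as the microscope's. The face looks to -y. The dark steel bar belongs to the clip's fixed block: 40 mm long along x, 5 mm high.
- carrier: Flat aluminium plate 76 x 26 mm, 8 mm thick, about 50 g, two dark wells (22 x 18 mm, centred 24 mm either side of the middle), bare strip 26 mm wide between them. Origin at the centre of its underside, x along the 76 mm side. It starts flat on the stage 3 to 14 mm in front of the nose, its x within 0.12 rad of the microscope's. Home, its centre is 13 mm from the stop bar's face.
- vial: Small glass vial with a white cap, 22 mm across, 42 mm tall, standing on the microscope's base near the front edge. Origin at the centre of its underside. Leave it.
- stub: Brass specimen stub, 16 mm across, 24 mm tall, standing on the base near the front edge. Origin at the centre of its underside. Leave it.
- case0: Black square specimen case with clear lid, 50 by 50 by 18 mm, on the desk to the left. Origin at the centre of its underside. Leave it.
- case1: A second such case. Leave it.
- case2: A third such case. Leave it.
- brush: Fine hair brush, 170 mm long, 7 mm thick, lying on the desk to the right. Leave it.
- loupe: Black eye loupe, 44 mm across, 38 mm tall, on the desk to the right. Origin at the centre of its underside. Leave it.

How it is judged:
By the outcome, as a careful person would: the job done as asked, in the order asked, and still so for the second after the job is handed in, with the robot touching nothing.
It also fails if it takes over 45 s, if anything falls off the work surface, if the arm or the gripper's body presses on something with over 40 N, if the wrist force passes 120 N, or if a joint passes its speed limit or range.

ROBOT

A 7-joint arm with a two-finger parallel gripper is mounted at the origin on the work surface. World frame = base frame: x ahead of the robot, y to its left, z up, the work surface at z = 0. Lengths are in m, angles in rad, forces in N, time in s.
With the tool pointing down it reaches from about 0.35 to 0.9 m from the base axis. Payload 19.9 kg.
Tool frame: the origin (TCP) lies midway between the tips of the shut fingers; the grasp point (between the pads) lies 19 mm behind it; z points along the fingers, y is the direction in which the jaws open and shut (so a half turn about z gives the same grasp; the last joint's range is limited). The gripper opens to 85 mm and grips with 20 to 120 N. Pads are 22 mm wide; open, the fingers measure 114 mm over their backs; the gripper's body (76 mm by 85 mm) begins 54 mm behind the grasp point. The pads swing forward as they close: fully open they stand 13 mm farther back than shut.
Start: joints at [-0.042, 0.417, -0.01, 1.614, 0.005, 1.111, -0.053], TCP at [0.625, 0, 0.231] pointing down, gripper open.
Joint ranges: [-2.81, 2.81], [-0.39, 2.02], [-1.27, 1.25], [0.06, 2.57], [-1.19, 4.33], [0.19, 2], [-2.82, 2.82]. Speed limits (rad/s): [1.89, 1.89, 2.39, 2.39, 3.01, 3.01, 3.01].

INTERFACE

Orientations are given as [roll, pitch, yaw] about the fixed x, y, z axes, in that order (R = Rz(yaw) Ry(pitch) Rx(roll)).
In Python, from workcell import status, optics, order gives the robot as it stands.
- The arm moves only by the shell command python3 -m pendant 'ROWS' [OPENING] [FORCE]. ROWS is JSON, one flat list of numbers, 6 for each row, row after row: the shift along the world's x, y, z in mm, then the turn, a rotation vector about the world's x, y, z in rad. In form: [tx, ty, tz, rx, ry, rz, tx, ty, tz, rx, ry, rz, ...]. A call has exactly 10 rows; each row is the pose to reach, as a shift and turn from the pose commanded when the call began; what a row does not reach only later rows make up. A row lasts 1/10 s, in which the tool goes at most 50 mm and 8.59 degrees, less where a joint would pass 70% of its speed; a pose out of reach is approached as far as the arm can. A call with a gripper value outside its range is refused whole. OPENING is the finger opening in mm, from 0 to 85.4, set as the call begins (- or left out, the last holds). The fingers move at their own pace and stop on an object; FORCE is the grip in N (left out, the last holds). Time passes only in rows, so rows that repeat a pose let the fingers close, or fill a call up. It gives the time, the measured TCP pose, the force and the opening at its end, in the units of the state.
- status.sense(): the state, without advancing time (a new reading comes with each control period).
- optics.camera(name): name is "scene" or "side" or "wrist"; returns a dict with "img" (384x512x3 uint8, blue, green, red), "depth" (384x512 float32, m along the optical axis (not along the pixel's ray), 0 where there is no reading), "fx", "fy", "cx", "cy" (pixels), "k1" (the pictures are not rectified: a ray, as slopes to the right and down, at radius r is drawn at 1 + k1 r^2 times it, then the intrinsics apply), "world_from_camera" (4x4, takes a point from camera to world coordinates); the wrist camera has in their place "T_tool_cam" (4x4, takes a point from camera to tool coordinates, whose origin is the TCP and whose axes are the flange's). Camera axes: x right, y down, z forward; pixel columns grow to the right and rows downward; lengths in m; the calibration is good to about 2 mm. A picture is of the moment at which its call begins: read the wrist's pose just before it.
- order.job_done(): hands the job in, once; it reports no verdict.
The state is a dict: "t": time; "joint_positions": joint angles; "joint_velocities": joint speeds; "joint_torque": joint torques, N m; "eef_pos": TCP position; "tcp_rot": TCP orientation; "force": force on the tool from outside, world axes, zero at the start; "torque": the same for the moment, N m; "finger_gap": finger opening in m.
Only numpy, scipy, OpenCV 4.12 (cv2) and the standard library are available. Lean on these libraries where they do the work, as an engineer would, in place of code of your own. Each camera call takes 0.05 s, during which the arm holds its last target.

## Working session

There is one attempt and no reset: what is moved stays moved. The work goes in short steps, Python scripts to look and compute and a shell command to move; the robot and the scene stay as the last step left them, time stands still between calls to the robot, and variables do not carry over. Pictures are saved under pics/ and viewed, and the job is handed in when it is done.

```bash
ls; mkdir -p pics
cat > h.py <<'E'
import numpy as np,cv2
from workcell import status,optics,order
def ray(c,u,v):
    p=cv2.undistortPoints(np.array([[[u,v]]],float),np.array([[c['fx'],0,c['cx']],[0,c['fy'],c['cy']],[0,0,1]]),np.array([c['k1'],0,0,0.]))
    return np.array([p[0,0,0],p[0,0,1],1.])
def pt(c,T,u,v,z=None):
    r=ray(c,u,v)
    if z is None:
        d=c['depth'][int(round(v)),int(round(u))]; return T[:3,:3]@(r*d)+T[:3,3]
    w=T[:3,:3]@r; return T[:3,3]+w*(z-T[2,3])/w[2]
def proj(c,T,P):
    P=np.atleast_2d(P); q=(P-T[:3,3])@T[:3,:3]; x=q[:,:2]/q[:,2:]
    x=x*(1+c['k1']*(x**2).sum(1,keepdims=True)); return np.c_[c['fx']*x[:,0]+c['cx'],c['fy']*x[:,1]+c['cy']]
E
python3 - <<'E'
from h import *
import pickle
s=status.sense();print({k:np.round(v,4) for k,v in s.items()})
for n in ['scene','side','wrist']:
    s=status.sense()
    c=optics.camera(n); pickle.dump((c,s),open(n+'.pkl','wb'));cv2.imwrite(f'pics/{n}0.png',c['img'])
    print(n,{k:(np.round(v,3).tolist() if not isinstance(v,float) else v) for k,v in c.items() if k not in('img','depth')})
E
```

```text
pics
{'t': np.float64(0.0), 'joint_positions': array([-0.0415,  0.418 , -0.0103,  1.6142,  0.0047,  1.1107, -0.053 ]), 'joint_velocities': array([ 0.0006, -0.0004,  0.0005, -0.0013, -0.001 ,  0.0004,  0.0002]), 'joint_torque': array([ 3.00000e-04, -8.64445e+01,  6.79300e-01, -4.34904e+01,
        1.92000e-02,  7.40000e-03,  1.00000e-04]), 'eef_pos': array([0.6247, 0.    , 0.2307]), 'tcp_rot': array([-3.1404e+00,  1.0000e-04,  1.5709e+00]), 'force': array([-0.5757,  0.5555, -0.5389]), 'torque': array([-0.0073,  0.0197, -0.0045]), 'finger_gap': np.float64(0.0855)}
scene {'fx': 358.9019594849585, 'fy': 358.9019594849585, 'cx': 256.6354714195487, 'cy': 195.97849992074623, 'k1': -0.0140781469799274, 'world_from_camera': [[-0.119, 0.833, -0.54, 1.064], [0.993, 0.109, -0.05, 0.067], [0.017, -0.542, -0.84, 1.028], [0.0, 0.0, 0.0, 1.0]]}
side {'fx': 435.5873595127156, 'fy': 435.5873595127156, 'cx': 256.1237259440314, 'cy': 196.18902861295203, 'k1': -0.152610667578095, 'world_from_camera': [[-0.961, -0.168, 0.222, 0.267], [-0.278, 0.527, -0.803, 0.957], [0.018, -0.833, -0.553, 0.833], [0.0, 0.0, 0.0, 1.0]]}
wrist {'fx': 314.58264435604184, 'fy': 314.58264435604184, 'cx': 252.46308530127683, 'cy': 193.40673837954404, 'k1': 0.02033299254320375, 'T_tool_cam': [[0.0, -0.954, -0.301, 0.076], [1.0, 0.0, 0.001, -0.0], [-0.0, -0.301, 0.954, -0.142], [0.0, 0.0, 0.0, 1.0]]}
```

View pics/scene0.png

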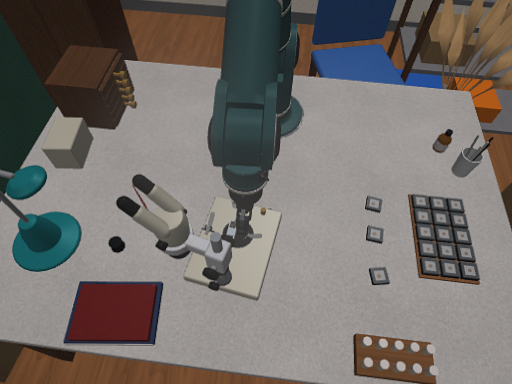

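View pics/side0.png

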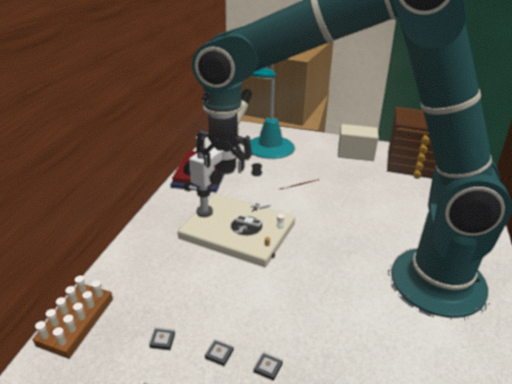

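View pics/wrist0.png

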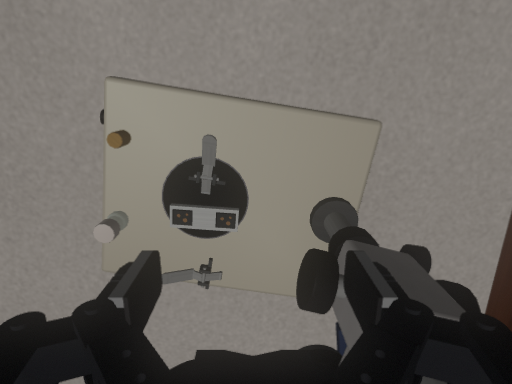

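The wrist view shows the carrier (~205,217), clip nose/tail (208,150–190), spare clip (195,275), vial (110,230) and stub (118,140). I'll enlarge it.

Run:
```python
from h import *
c=optics.camera('wrist');i=c['img'][60:310,90:390]
cv2.imwrite('pics/w1.png',cv2.resize(i[:,:170],None,fx=4.0,fy=4.0,interpolation=cv2.INTER_CUBIC)[160:760])
cv2.imwrite('pics/w2.png',cv2.resize(i,None,fx=2.4,fy=2.4,interpolation=cv2.INTER_CUBIC))
```

```text
(no output)
```

View pics/w1.png

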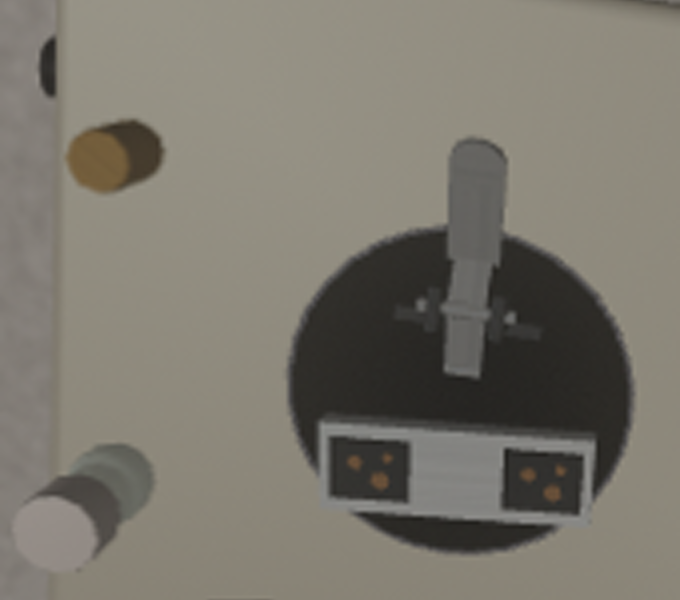

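View pics/w2.png

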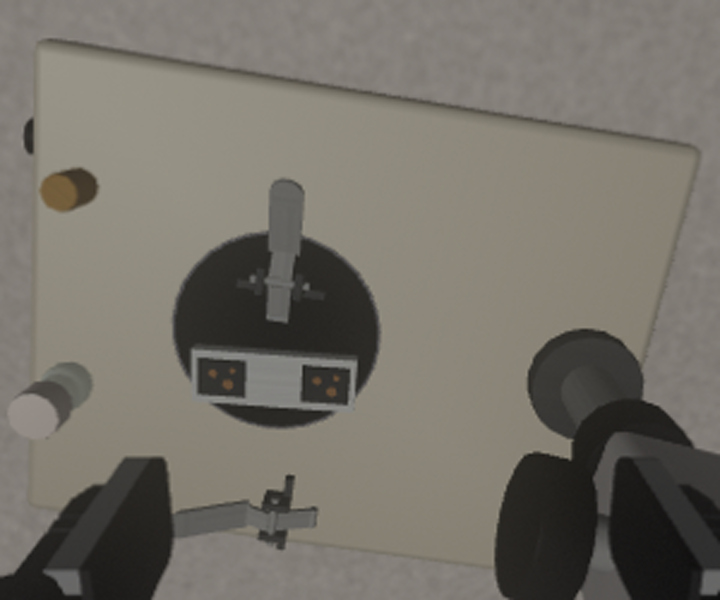

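```bash
cat >> h.py <<'E'
from scipy.spatial.transform import Rotation as R
def wT(c,s):
    T=np.eye(4);T[:3,:3]=R.from_euler('xyz',s['tcp_rot']).as_matrix();T[:3,3]=s['eef_pos'];return T@c['T_tool_cam']
E
python3 - <<'E'
from h import *
import pickle
c,s=pickle.load(open('wrist.pkl','rb'));T=wT(c,s)
def P(n,L,z,f):
    r=np.array([pt(c,T,*f(x,y),z) for x,y in L])*1000;print(n,r[:,:2].round(1).tolist());return r
f1=lambda x,y:(90+(x-1.5)/4,100+(y-1.5)/4); f2=lambda x,y:(90+x/2.4,60+y/2.4)
k=P('corners',[(38,40),(698,150),(30,503)],.04,f2)
print('yaw edge',np.arctan2(*(k[1]-k[0])[[1,0]]),np.linalg.norm(k[1]-k[0]),np.linalg.norm(k[2]-k[0]))
b=P('bar',[(397,313),(540,332)],.045,f1);print(np.arctan2(*(b[1]-b[0])[[1,0]]),np.linalg.norm(b[1]-b[0]))
q=P('carrier',[(320,418),(596,437),(590,523),(320,507)],.048,f1);print(q.mean(0),np.arctan2(*(q[1]-q[0])[[1,0]]),np.arctan2(*(q[2]-q[3])[[1,0]]),np.linalg.norm(q[1]-q[0]),np.linalg.norm(q[3]-q[0]))
d=P('disc',[(289,380),(632,395),(445,226),(468,552)],.040,f1)
P('clipnose',[(462,376)],.046,f1);P('tailend',[(478,140)],.068,f1)
P('stub top',[(97,162)],.064,f1);P('vial top',[(55,534)],.082,f1)
# disc fit: threshold not needed; 4-pt circle
A=np.c_[2*d[:,:2],np.ones(4)];x=np.linalg.lstsq(A,(d[:,:2]**2).sum(1),rcond=None)[0];print('disc',x[:2],np.sqrt(x[2]+x[0]**2+x[1]**2))
for n,(u,v) in dict(stage=f1(250,250),desk=(300,60),carr=f1(455,470)).items(): print(n,pt(c,T,u,v)*1000)
E
```

```text
corners [[479.9, 91.9], [756.9, 47.9], [445.6, -124.3]]
yaw edge -0.15747857930021641 280.463905001798 218.90470086686832
bar [[556.2, -9.8], [594.5, -15.0]]
-0.1368218366715151 38.626448789246616
carrier [[534.1, -38.6], [609.4, -44.1], [607.4, -69.9], [532.0, -65.0]]
[570.70392942 -54.39019381  48.        ] -0.0730332581509535 -0.06467516475816806 75.51154322963605 26.446568511728547
disc [[524.1, -30.3], [619.2, -34.6], [569.5, 12.9], [571.4, -82.6]]
clipnose [[573.0, -27.2]]
tailend [[583.1, 39.1]]
stub top [[489.8, 33.1]]
vial top [[474.9, -57.5]]
disc [571.55656249 -34.82328871] 47.71518029240182
stage [516.83816384   6.30316715  39.81781966]
desk [676.26794043 111.20501686   0.89411441]
carr [569.88325144 -54.61762709  46.14399632]
```

Microscope yaw comes out at about -0.157 and the disc centre at (571.5,-34.8) mm. The carrier is at y≈-19.5, x≈+2.3 relative to the clip, yawed +0.09. Next I align the jaws with the microscope's y over the stage, still high up.

```bash
python3 -m pendant '[-20,-10,0,0,0,0, -40,-20,0,0,0,0.1, -52,-33,0,0,0,0.24, -52,-33,0,0,0,0.38, -52,-33,0,0,0,0.52, -52,-33,0,0,0,0.66, -52,-33,0,0,0,0.8, -52,-33,0,0,0,0.94, -52,-33,0,0,0,1.08, -52,-33,0,0,0,1.22]' 78 30
python3 -m pendant '[0,0,-20,0,0,0.1, 0,0,-40,0,0,0.194, 0,0,-60,0,0,0.194, 0,0,-80,0,0,0.194, 0,0,-90,0,0,0.194, 0,0,-90,0,0,0.194, 0,0,-90,0,0,0.194, 0,0,-90,0,0,0.194, 0,0,-90,0,0,0.194, 0,0,-90,0,0,0.194]'
python3 - <<'E'
from h import *
import pickle
s=status.sense();print({k:np.round(v,4) for k,v in s.items()})
for n in ['wrist','side']:
    s=status.sense();c=optics.camera(n);pickle.dump((c,s),open(n+'.pkl','wb'))
    i=c['img'] if n=='wrist' else c['img'][100:290,150:330]
    cv2.imwrite(f'pics/{n}2.png',cv2.resize(i,None,fx=1.55 if n=='wrist' else 3.1,fy=1.55 if n=='wrist' else 3.1,interpolation=cv2.INTER_CUBIC))
E
```

```text
t: 1.2
eef_pos: [0.5729, -0.033, 0.2311]
tcp_rot: [-3.141, -0.0, 2.797]
force: [-0.5, -0.3, 0.3]
finger_gap: 0.0781
t: 2.2
eef_pos: [0.5732, -0.0331, 0.1418]
tcp_rot: [-3.141, 0.001, 2.985]
force: [-0.9, 0.5, 0.4]
finger_gap: 0.0781
{'t': np.float64(2.2), 'joint_positions': array([ 0.1859,  0.4383, -0.2299,  1.8179,  0.1242,  0.8985,  1.3135]), 'joint_velocities': array([ 0.0005,  0.0026,  0.0018,  0.0023, -0.0001, -0.0018,  0.0008]), 'joint_torque': array([-1.01000e-02, -8.19044e+01, -3.66960e+00, -3.78183e+01,
        1.47000e-02,  8.40000e-03,  1.90000e-03]), 'eef_pos': array([ 0.5732, -0.0331,  0.1418]), 'tcp_rot': array([-3.1415e+00,  8.0000e-04,  2.9848e+00]), 'force': array([-0.8941,  0.5076,  0.3894]), 'torque': array([0.0465, 0.0115, 0.0416]), 'finger_gap': np.float64(0.0781)}
```

View pics/wrist2.png

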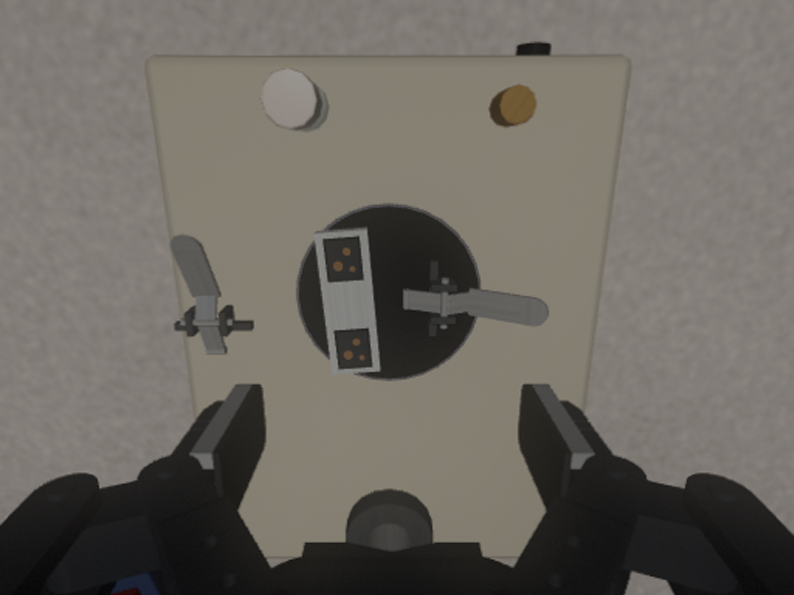

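View pics/side2.png

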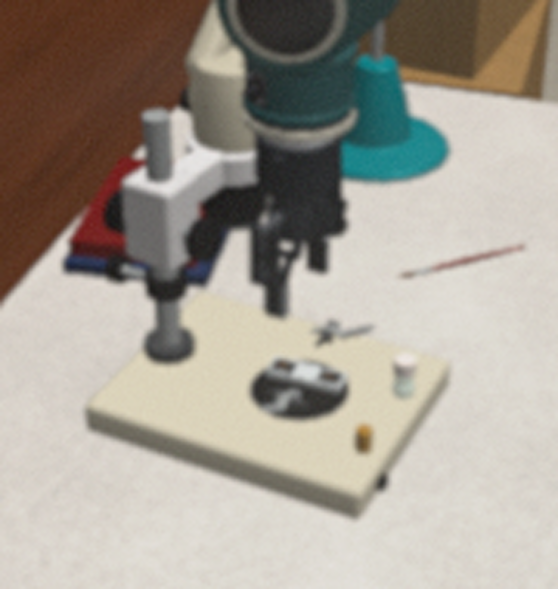

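Seen from above, with the jaws now along the clip: carrier at (348,300), nose at (405,299), tail end at (545,310), fingertips near (250,390) and (532,390). I'll refine the positions and take the fingertip shape from depth.

Run:
```python
from h import *
import pickle
c,s=pickle.load(open('wrist.pkl','rb'));T=wT(c,s)
i=c['img']
cv2.imwrite('pics/w3.png',cv2.resize(i[120:250,180:360],None,fx=4.4,fy=4.4,interpolation=cv2.INTER_CUBIC))
cv2.imwrite('pics/w4.png',cv2.resize(i[235:335,110:400],None,fx=2.7,fy=2.7,interpolation=cv2.INTER_CUBIC))
# finger pts in tool frame
Tc=c['T_tool_cam'];vv,uu=np.mgrid[235:320,110:400];D=c['depth'][235:320,110:400]
m=(D>0)&(D<0.2)
p=cv2.undistortPoints(np.stack([uu[m],vv[m]],-1).astype(float)[:,None],np.array([[c['fx'],0,c['cx']],[0,c['fy'],c['cy']],[0,0,1]]),np.array([c['k1'],0,0,0.]))[:,0]
Q=(np.c_[p,np.ones(len(p))]*D[m][:,None])@Tc[:3,:3].T+Tc[:3,3];Q*=1000
for z0 in range(-40,10,4):
    for sg in(-1,1):
        q=Q[(Q[:,2]>=z0)&(Q[:,2]<z0+4)&(Q[:,1]*sg>0)]
        if len(q)>3: print(z0,sg,len(q),'x',np.percentile(q[:,0],[2,98]).round(1),'y',np.percentile(q[:,1],[2,98]).round(1))
```

```text
-40 -1 340 x [-7.2 11.6] y [-53.2 -39.2]
-40 1 336 x [-7.  11.5] y [37.8 51.5]
-36 -1 335 x [-9.7 11.6] y [-53.  -39.2]
-36 1 312 x [-9.5 11.5] y [37.8 51.5]
-32 -1 293 x [-10.1  11.4] y [-53.  -39.3]
-32 1 316 x [-9.9 11.4] y [37.9 51.3]
-28 -1 283 x [-10.3  11.4] y [-52.8 -39.2]
-28 1 258 x [-9.5 11.4] y [37.9 51.5]
-24 -1 247 x [-9.8 11.4] y [-52.9 -39.3]
-24 1 254 x [-10.   11.4] y [37.9 51.2]
-20 -1 228 x [-9.9 11.3] y [-51.5 -39.3]
-20 1 209 x [-9.6 11.4] y [37.8 50.4]
-16 -1 131 x [-10.   11.2] y [-45.7 -39.3]
-16 1 144 x [-10.2  11.3] y [37.9 44.1]
-12 -1 53 x [-9.   9.4] y [-39.9 -39.3]
-12 1 53 x [-8.7  8.8] y [38.  38.6]
```

View pics/w3.png

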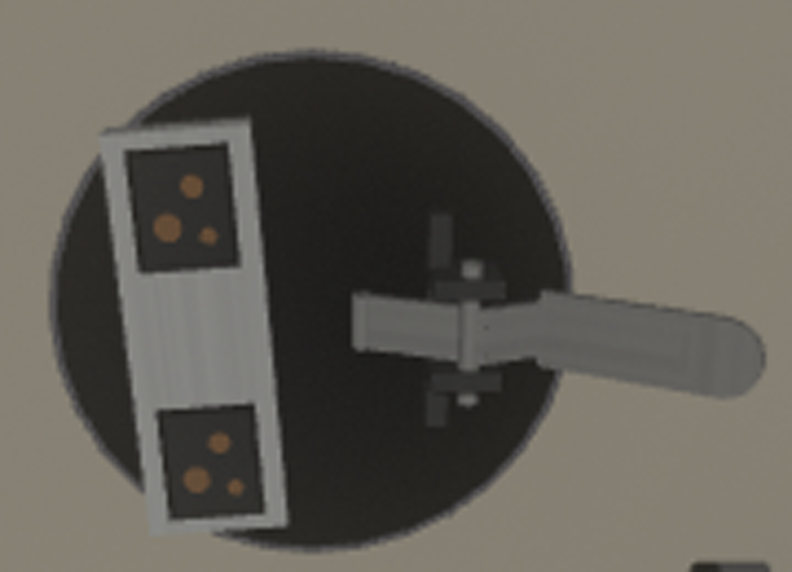

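View pics/w4.png

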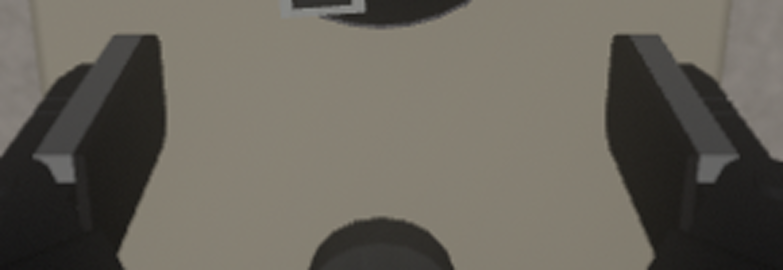

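Run:
```python
from h import *
import pickle
c,s=pickle.load(open('wrist.pkl','rb'));T=wT(c,s)
f=lambda x,y:(180+(x-1.7)/4.4,120+(y-1.7)/4.4)
Rt=R.from_euler('xyz',s['tcp_rot']).as_matrix()
def P(n,L,z):
    r=np.array([Rt.T@(pt(c,T,*f(x,y),z)-s['eef_pos']) for x,y in L])*1000;print(n,'tool xy',r[:,:2].round(1).tolist());return r
q=P('carrier',[(100,130),(250,118),(287,523),(152,535)],.048);print(q.mean(0),np.arctan2(*(q[2]-q[1])[:2][::1]))
d=P('disc',[(50,300),(572,290),(310,50),(320,551),(130,130),(500,120)],.04)
A=np.c_[2*d[:,:2],np.ones(len(d))];x=np.linalg.lstsq(A,(d[:,:2]**2).sum(1),rcond=None)[0];print('disc',x[:2],np.sqrt(x[2]+x[0]**2+x[1]**2))
P('barends',[(441,213),(437,426)],.045);P('barface',[(429,240),(427,410)],.045)
P('pin',[(468,268),(467,398)],.051);P('nose end',[(354,290),(354,350)],.045);P('tailend',[(765,355)],.068)
# base corners
for u,v in [(148/1.55,58/1.55),(630/1.55,58/1.55),(582/1.55,420/1.55)]: print('base',(Rt.T@(pt(c,T,u,v,.04)-s['eef_pos'])*1000).round(1))
```

```text
carrier tool xy [[37.3, -38.4], [39.4, -12.7], [-36.5, -7.0], [-38.9, -32.3]]
[  0.33814128 -22.5962976   93.78858768] -1.4948390584509839
disc tool xy [[4.7, -50.3], [6.6, 45.3], [50.0, -2.5], [-46.3, -0.8], [36.0, -34.4], [37.8, 30.9]]
disc [ 1.76775417 -1.89866576] 48.03531379660839
barends tool xy [[22.2, 20.5], [-18.2, 20.9]]
barface tool xy [[17.3, 18.5], [-15.0, 18.9]]
pin tool xy [[13.8, 25.0], [-10.4, 25.6]]
nose end tool xy [[8.0, 5.3], [-3.3, 5.4]]
tailend tool xy [[3.6, 72.3]]
base [ 113.8 -110.   101.7]
base [113.9 106.5 101.7]
base [-71.4 107.3 101.8]
```

```bash
python3 -m pendant '[-1,0,-20,0,0,0, -1,0,-40,0,0,0, -1,0,-60,0,0,0, -1,0,-75,0,0,0, -1,0,-85,0,0,0, -1,0,-92,0,0,0, -1,0,-96,0,0,0, -1,0,-96,0,0,0, -1,0,-96,0,0,0, -1,0,-96,0,0,0]'
python3 - <<'E'
from h import *
import pickle
s=status.sense();print(s['eef_pos'],s['tcp_rot'],s['force'])
c=optics.camera('wrist');pickle.dump((c,s),open('wrist.pkl','wb'))
cv2.imwrite('pics/w5.png',cv2.resize(c['img'],None,fx=1.55,fy=1.55,interpolation=cv2.INTER_CUBIC))
E
```

```text
t: 3.3
eef_pos: [0.5723, -0.033, 0.0458]
tcp_rot: [3.142, 0.001, 2.985]
force: [-0.4, -0.0, 0.5]
finger_gap: 0.0779
[ 0.57232722 -0.03300712  0.04581464] [3.14158842e+00 9.31068824e-04 2.98478089e+00] [-0.40882088 -0.03338762  0.48124386]
```

View pics/w5.png

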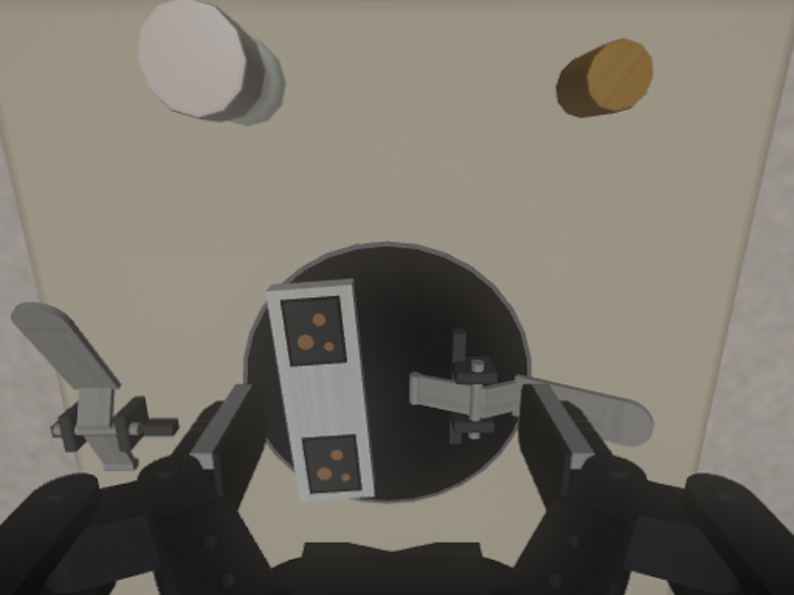

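The push finger at (262,400) is clear behind the carrier edge at (280,400), and the tail finger at (520,400) sits over the tail root, beyond the cheeks. Now I press down while watching the force.

```bash
python3 -m pendant '[0,0,-1,0,0,0, 0,0,-2,0,0,0, 0,0,-3,0,0,0, 0,0,-4,0,0,0, 0,0,-5,0,0,0, 0,0,-6,0,0,0, 0,0,-7,0,0,0, 0,0,-8,0,0,0, 0,0,-8,0,0,0, 0,0,-8,0,0,0]'
python3 - <<'E'
from h import *
import pickle
s=status.sense();print(s['eef_pos'],s['tcp_rot'],s['force'],s['torque'])
c=optics.camera('wrist');pickle.dump((c,s),open('wrist.pkl','wb'))
cv2.imwrite('pics/w6.png',cv2.resize(c['img'][140:340,140:440],None,fx=2.6,fy=2.6,interpolation=cv2.INTER_CUBIC))
E
```

```text
t: 4.35
eef_pos: [0.572, -0.0331, 0.0373]
tcp_rot: [-3.141, 0.0, 2.985]
force: [-0.3, -0.7, 4.9]
finger_gap: 0.078
[ 0.57199821 -0.03306475  0.03727033] [-3.14146727e+00  6.15308391e-05  2.98472939e+00] [-0.27144855 -0.69395624  4.9499121 ] [0.09919919 0.14597929 0.02143455]
```

View pics/w6.png

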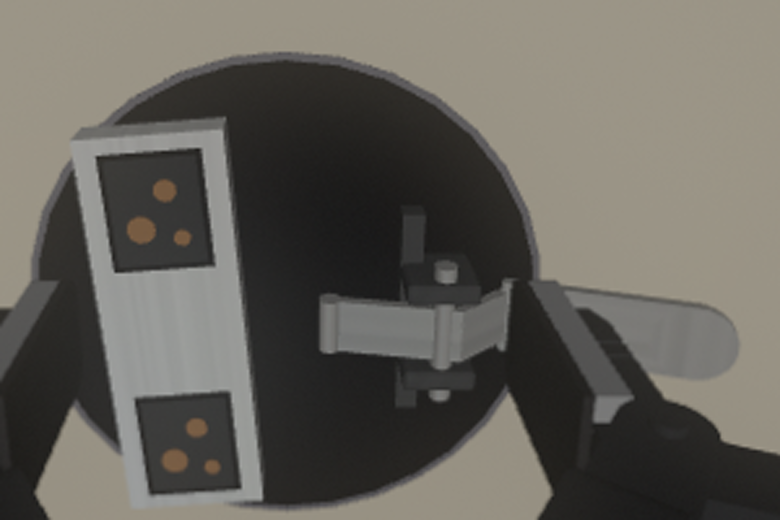

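The clip is yielding (about 4.5 N), with the nose beginning to rise at (322,325). I press further.

```bash
python3 -m pendant '[0,0,-0.5,0,0,0, 0,0,-1,0,0,0, 0,0,-1.5,0,0,0, 0,0,-2,0,0,0, 0,0,-2.5,0,0,0, 0,0,-3,0,0,0, 0,0,-3.5,0,0,0, 0,0,-4,0,0,0, 0,0,-4,0,0,0, 0,0,-4,0,0,0]'
python3 - <<'E'
from h import *
import pickle
s=status.sense();print(s['eef_pos'],s['tcp_rot'],s['force'],s['torque'])
c=optics.camera('wrist');pickle.dump((c,s),open('wrist.pkl','wb'))
cv2.imwrite('pics/w7.png',cv2.resize(c['img'][140:340,140:440],None,fx=2.6,fy=2.6,interpolation=cv2.INTER_CUBIC))
E
```

```text
t: 5.4
eef_pos: [0.5719, -0.0339, 0.0335]
tcp_rot: [-3.141, 0.0, 2.984]
force: [-3.6, -5.8, 9.2]
finger_gap: 0.078
[ 0.5719104  -0.03391074  0.0335034 ] [-3.14058906e+00  7.15311003e-05  2.98408897e+00] [-3.63378036 -5.77745961  9.23373077] [-0.72083501  0.63310961  0.11392136]
```

View pics/w7.png

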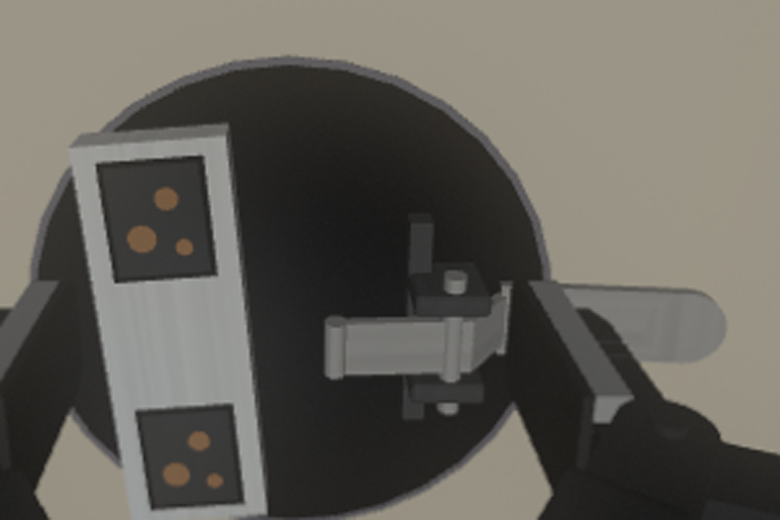

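Run:
```python
from h import *
import pickle
c,s=pickle.load(open('wrist.pkl','rb'));T=wT(c,s)
Rt=R.from_euler('xyz',s['tcp_rot']).as_matrix()
f=lambda x,y:(140+x/2.6,140+y/2.6)
for n,p in dict(nose=(336,348),clip=(390,345),carr=(180,330),tail=(650,320),tail2=(700,325),stage=(300,250),pintop=(453,345),cheek=(445,285)).items():
    P=pt(c,T,*f(*p))*1000; print(n,P.round(1),'tool',(Rt.T@(P-s['eef_pos']*1000)).round(1))
Tc=c['T_tool_cam'];vv,uu=np.mgrid[235:320,110:400];D=c['depth'][235:320,110:400]
m=(D>0)&(D<0.2)
p=cv2.undistortPoints(np.stack([uu[m],vv[m]],-1).astype(float)[:,None],np.array([[c['fx'],0,c['cx']],[0,c['fy'],c['cy']],[0,0,1]]),np.array([c['k1'],0,0,0.]))[:,0]
Q=(np.c_[p,np.ones(len(p))]*D[m][:,None])@Tc[:3,:3].T+Tc[:3,3];Q*=1000
for z0 in range(-20,-4,2):
    for sg in(-1,1):
        q=Q[(Q[:,2]>=z0)&(Q[:,2]<z0+2)&(Q[:,1]*sg>30)&(abs(Q[:,1])<55)]
        if len(q)>3: print(z0,sg,len(q),'x',np.percentile(q[:,0],[2,98]).round(1),'y',np.percentile(q[:,1],[2,98]).round(1))
```

```text
nose [571.5 -27.1  54. ] tool [  1.5   6.7 -20.5]
clip [573.4 -17.9  52.2] tool [  1.   16.  -18.7]
carr [567.6 -54.1  47.5] tool [  1.1 -20.6 -14. ]
tail [580.5  29.2  44.2] tool [  1.4  63.6 -10.7]
tail2 [582.2  37.5  45.2] tool [  1.   72.1 -11.8]
stage [559.  -31.2  40.2] tool [13.2  0.7 -6.7]
pintop [574.8  -7.3  52.7] tool [  1.3  26.7 -19.2]
cheek [564.7  -7.2  50.1] tool [ 11.3  25.3 -16.6]
-20 -1 117 x [-9.9 11.4] y [-51.6 -39.3]
-20 1 205 x [-10.1  11.2] y [30.1 50.1]
-18 -1 105 x [-10.   11.4] y [-51.7 -39.2]
-18 1 170 x [-9.3 11.4] y [30.1 49.1]
-16 -1 370 x [-24.9  17. ] y [-44.  -30.1]
-16 1 143 x [-8.7 11.3] y [30.5 44.2]
-14 -1 596 x [-26.4  16.4] y [-39.9 -30.1]
-14 1 136 x [-9.3 10.9] y [30.9 46.5]
-12 -1 45 x [-9.1  8.7] y [-39.9 -39.3]
-12 1 225 x [-6.6 11.1] y [30.9 54.8]
-10 -1 9 x [-6.4  8.1] y [-39.9 -39.6]
-10 1 121 x [-6.2 10.9] y [31.  53.7]
-8 -1 831 x [-32.9  13.6] y [-54.1 -35.4]
-8 1 993 x [-33.   13.7] y [30.5 53.7]
-6 -1 672 x [-34.3  13. ] y [-54.5 -36.2]
-6 1 598 x [-34.2  13.2] y [30.5 54.1]
```

The nose underside is about 10 mm above the stage, which leaves 2 mm over the carrier. Now I slide along the clip axis to push the carrier.

```bash
python3 -m pendant '[0.3,2,0,0,0,0, 0.6,4,0,0,0,0, 0.9,6,0,0,0,0, 1.25,8,0,0,0,0, 1.6,10,0,0,0,0, 1.9,12,0,0,0,0, 2.2,14,0,0,0,0, 2.35,15,0,0,0,0, 2.35,15,0,0,0,0, 2.35,15,0,0,0,0]'
cat > look.py <<'E'
from h import *
import pickle,sys
s=status.sense();print(s['eef_pos'].round(4),s['tcp_rot'].round(4),s['force'].round(1),s['torque'].round(2))
c=optics.camera('wrist');pickle.dump((c,s),open('wrist.pkl','wb'))
cv2.imwrite(f'pics/{sys.argv[1]}.png',cv2.resize(c['img'][140:340,110:410],None,fx=2.6,fy=2.6,interpolation=cv2.INTER_CUBIC))
E
python3 look.py w8
```

```text
t: 6.45
eef_pos: [0.5745, -0.0186, 0.0334]
tcp_rot: [-3.141, 0.0, 2.984]
force: [0.2, -3.6, 5.8]
finger_gap: 0.0781
[ 0.5745 -0.0186  0.0334] [-3.1411e+00  5.0000e-04  2.9843e+00] [ 0.2 -3.6  5.8] [-0.68 -0.02 -0.01]
```

View pics/w8.png

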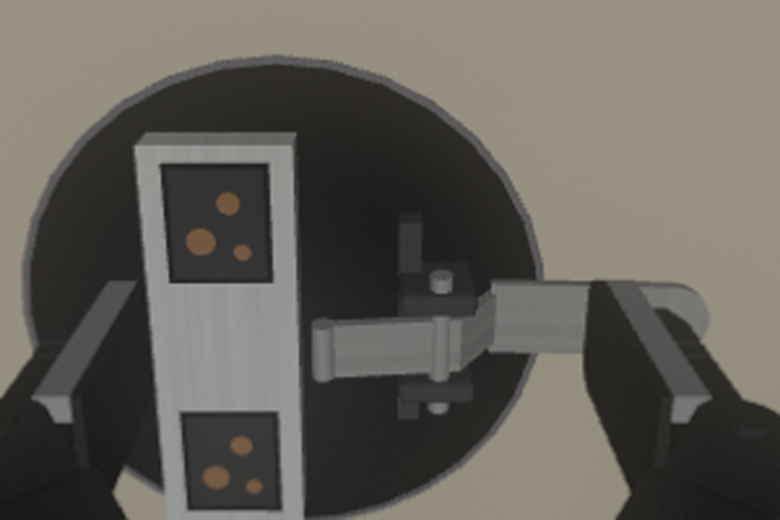

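The carrier is now squared against the finger, with its front edge (300,340) just short of the raised nose (315,350). I check the nose height and the remaining distance.

Run:
```python
from h import *
import pickle
c,s=pickle.load(open('wrist.pkl','rb'));T=wT(c,s)
Rt=R.from_euler('xyz',s['tcp_rot']).as_matrix()
f=lambda x,y:(110+x/2.6,140+y/2.6)
def t(P): return (Rt.T@(P-s['eef_pos'])*1000).round(1)
for n,p in dict(nose=(323,350),carr=(230,340),tail=(540,315)).items(): P=pt(c,T,*f(*p));print(n,(P*1000).round(1),t(P))
for n,p,z in [('carr frontedge',(297,200),.048),('carr frontedge',(302,450),.048),('rear',(138,200),.048),('rear',(163,480),.048),('bar face',(399,240),.045),('bar face',(398,410),.045),('wellT',(160,163),.048),('wellB',(281,510),.048),('nose side',(318,320),.052),('nose side',(318,381),.052)]:
    print(n,t(pt(c,T,*f(*p),z)))
```

```text
nose [571.9 -26.9  54.1] [  1.3  -8.7 -20.7]
carr [571.9 -44.2  46.5] [ -1.4 -25.8 -13.1]
tail [578.2  11.6  42. ] [ 1.  30.3 -8.6]
carr frontedge [ 26.  -13.  -14.6]
carr frontedge [-23.6 -13.4 -14.6]
rear [ 26.  -39.5 -14.6]
rear [-30.2 -39.5 -14.6]
bar face [ 17.4   4.3 -11.6]
bar face [-17.2   4.4 -11.6]
wellT [ 32.6 -35.3 -14.6]
wellB [-37.1 -17.7 -14.6]
nose side [  5.8  -9.6 -18.6]
nose side [ -6.2  -9.8 -18.6]
```

```bash
python3 -m pendant '[0.3,2,0,0,0,0, 0.6,4,0,0,0,0, 0.9,6,0,0,0,0, 1.25,8,0,0,0,0, 1.6,10,0,0,0,0, 1.9,12,0,0,0,0, 2.2,14,0,0,0,0, 2.5,16,0,0,0,0, 2.5,16,0,0,0,0, 2.5,16,0,0,0,0]'
python3 look.py w9
```

```text
t: 7.5
eef_pos: [0.5769, -0.0015, 0.0333]
tcp_rot: [3.141, 0.0, 2.985]
force: [0.6, 1.1, 2.1]
finger_gap: 0.0778
[ 0.5769 -0.0015  0.0333] [3.1412e+00 1.0000e-04 2.9852e+00] [0.6 1.1 2.1] [ 0.2  -0.03 -0.04]
```

View pics/w9.png

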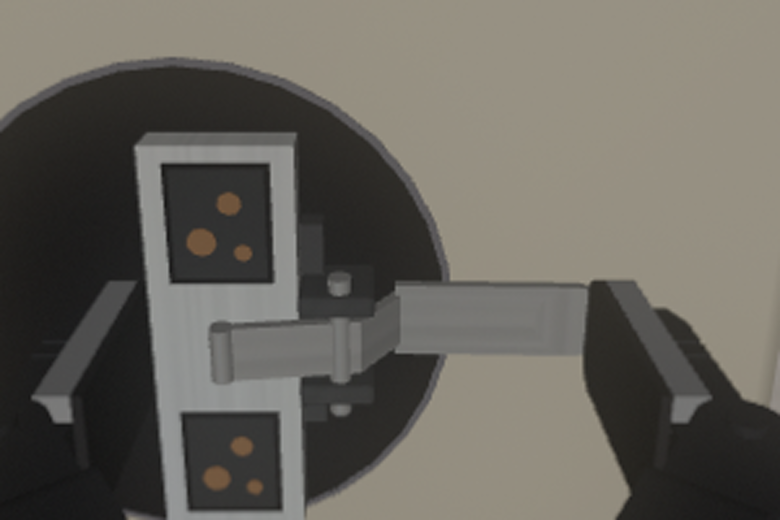

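Carrier is under the nose, with its edge (298,250) at about the bar. I nudge the last bit with force feedback.

```bash
python3 - <<'E'
from h import *
import pickle
c,s=pickle.load(open('wrist.pkl','rb'));T=wT(c,s)
Rt=R.from_euler('xyz',s['tcp_rot']).as_matrix()
f=lambda x,y:(110+x/2.6,140+y/2.6)
def t(P): return (Rt.T@(P-s['eef_pos'])*1000).round(1)
for n,p in dict(nose=(222,352),carr=(190,340),tail=(540,315)).items(): P=pt(c,T,*f(*p));print(n,(P*1000).round(1),t(P))
for n,p,z in [('front',(297,200),.048),('front',(302,450),.048),('rear',(138,200),.048),('barback end',(323,217),.045),('pin',(340,345),.052)]: print(n,t(pt(c,T,*f(*p),z)))
E
python3 -m pendant '[0.03,0.2,0,0,0,0, 0.06,0.4,0,0,0,0, 0.09,0.6,0,0,0,0, 0.12,0.8,0,0,0,0, 0.15,1,0,0,0,0, 0.15,1,0,0,0,0, 0.15,1,0,0,0,0, 0.15,1,0,0,0,0, 0.15,1,0,0,0,0, 0.15,1,0,0,0,0]'
```

```text
nose [571.3 -26.5  55.1] [  1.6 -25.6 -21.8]
carr [572.7 -34.   47.2] [ -0.9 -32.7 -13.9]
tail [580.   28.5  42.7] [ 1.5 30.2 -9.5]
front [ 26.1 -13.  -14.8]
front [-23.5 -13.3 -14.8]
rear [ 26.1 -39.5 -14.8]
barback end [ 21.8  -8.9 -11.8]
pin [  1.   -5.9 -18.8]
t: 8.55
eef_pos: [0.577, -0.001, 0.0332]
tcp_rot: [-3.142, 0.0, 2.985]
force: [-0.5, -2.5, 2.1]
finger_gap: 0.078
```

```bash
python3 -m pendant '[0.03,0.2,0,0,0,0, 0.06,0.4,0,0,0,0, 0.09,0.6,0,0,0,0, 0.12,0.8,0,0,0,0, 0.15,1,0,0,0,0, 0.15,1,0,0,0,0, 0.15,1,0,0,0,0, 0.15,1,0,0,0,0, 0.15,1,0,0,0,0, 0.15,1,0,0,0,0]'
python3 look.py w10
```

```text
t: 9.55
eef_pos: [0.5771, -0.0008, 0.0332]
tcp_rot: [-3.141, -0.0, 2.984]
force: [-1.6, -7.0, 3.9]
finger_gap: 0.078
[ 0.5771 -0.0008  0.0332] [-3.1407 -0.      2.9842] [-1.6 -7.   3.9] [-1.43  0.2   0.02]
```

View pics/w10.png

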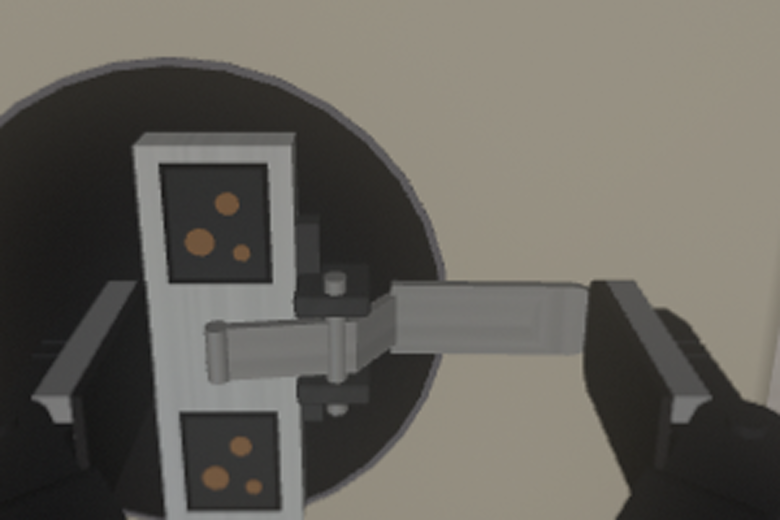

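The force jumped 4.5 N for 0.2 mm of travel, so the carrier is seated on the bar. I unload the push slightly, then let the clip up slowly.

```bash
python3 -m pendant '[-0.1,-0.6,0,0,0,0, -0.2,-1.2,0,0,0,0, -0.3,-1.8,0,0,0,0, -0.3,-2,0,0,0,0, -0.3,-2,1,0,0,0, -0.3,-2,2,0,0,0, -0.3,-2,3,0,0,0, -0.3,-2,4,0,0,0, -0.3,-2,5,0,0,0, -0.3,-2,6,0,0,0]'
python3 look.py w11
python3 -m pendant '[0,0,1,0,0,0, 0,0,2,0,0,0, 0,0,3,0,0,0, 0,0,4,0,0,0, 0,0,5,0,0,0, 0,0,6,0,0,0, 0,0,8,0,0,0, 0,0,11,0,0,0, 0,0,14,0,0,0, 0,0,14,0,0,0]'
python3 look.py w12
```

```text
t: 10.6
eef_pos: [0.5768, -0.002, 0.0394]
tcp_rot: [-3.142, 0.0, 2.985]
force: [0.5, 2.1, 1.5]
finger_gap: 0.0781
[ 0.5768 -0.002   0.0394] [-3.1415e+00  1.0000e-04  2.9848e+00] [0.5 2.1 1.5] [ 0.5   0.03 -0.01]
t: 11.65
eef_pos: [0.5771, -0.002, 0.0538]
tcp_rot: [3.142, 0.001, 2.985]
force: [-0.0, -0.2, 0.4]
finger_gap: 0.0778
[ 0.5771 -0.002   0.0538] [3.1416e+00 8.0000e-04 2.9847e+00] [-0.  -0.2  0.4] [-0.03  0.01  0.02]
```

View pics/w11.png

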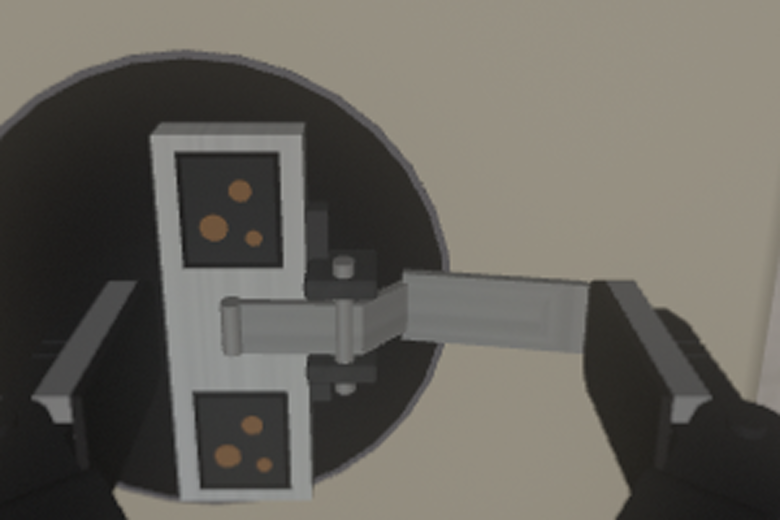

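View pics/w12.png

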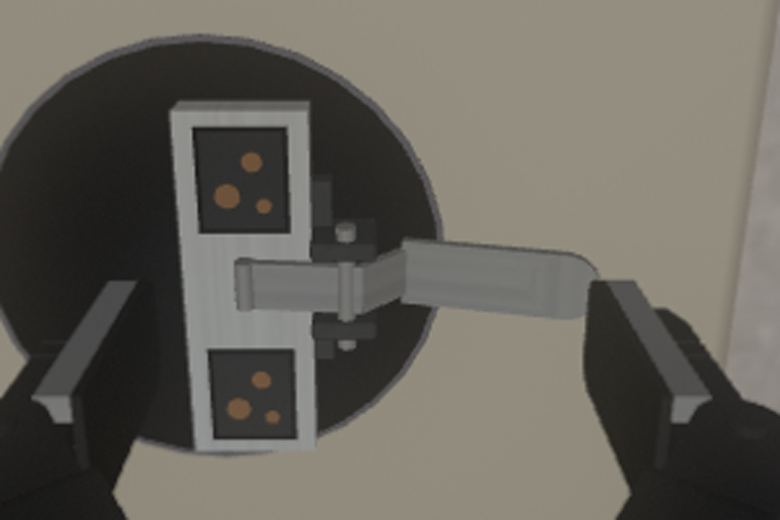

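The clip nose now rests on the strip at (245,285), between the wells, and the force is back to zero. I draw away upward and check.

```bash
python3 -m pendant '[0,0,5,0,0,0, 0,0,15,0,0,0, 0,0,30,0,0,0, -1,0,50,0,0,0, -2,0,70,0,0,0, -3,0,85,0,0,0, -3,0,90,0,0,0, -3,0,90,0,0,0, -3,0,90,0,0,0, -3,0,90,0,0,0]'
python3 - <<'E'
from h import *
import pickle
s=status.sense();print(s['eef_pos'],s['force'])
c=optics.camera('wrist');pickle.dump((c,s),open('wrist.pkl','wb'))
cv2.imwrite('pics/w13.png',cv2.resize(c['img'][100:250,150:350],None,fx=4,fy=4,interpolation=cv2.INTER_CUBIC))
cv2.imwrite('pics/w14.png',c['img'])
E
```

```text
t: 12.7
eef_pos: [0.5734, -0.002, 0.1424]
tcp_rot: [-3.141, -0.001, 2.985]
force: [-1.5, -0.9, 0.1]
finger_gap: 0.078
[ 0.57342131 -0.00198684  0.14241292] [-1.49065973 -0.88565807  0.05238902]
```

View pics/w13.png

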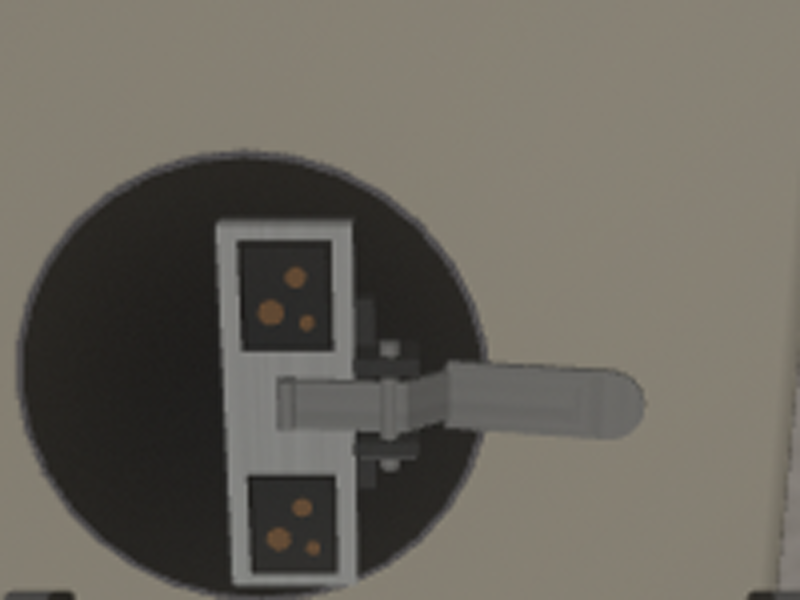

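View pics/w14.png

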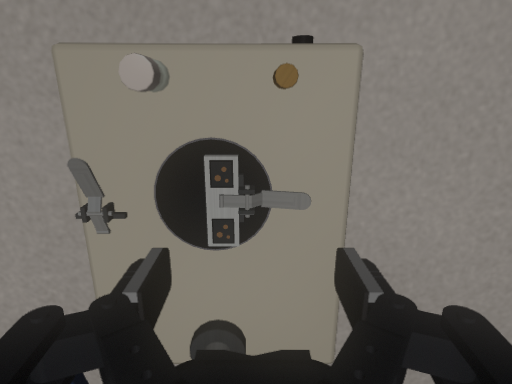

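Run:
```python
from h import *
import pickle
c,s=pickle.load(open('wrist.pkl','rb'));T=wT(c,s)
Rt=R.from_euler('xyz',s['tcp_rot']).as_matrix()
f=lambda x,y:(150+(x-1.5)/4,100+(y-1.5)/4)
t=lambda P:(Rt.T@(P-s['eef_pos'])*1000).round(1)
for n,p,z in [('fr',(352,222),.048),('fr',(357,578),.048),('re',(217,222),.048),('re',(233,582),.048),('bar back',(375,300),.045),('bar back',(376,486),.045),('pin',(390,348),.051),('pin',(390,464),.051),('nose',(278,380),.05),('nose',(278,428),.05)]: print(n,t(pt(c,T,*f(*p),z)))
P=pt(c,T,*f(286,400));print('nose depth',P*1000, 'carr',pt(c,T,*f(255,420))*1000)
```

```text
fr [ 32.7 -12.   94.5]
fr [-41.9 -12.   94.4]
re [ 32.7 -37.6  94.5]
re [-42.8 -37.7  94.4]
bar back [16.7 -7.8 97.4]
bar back [-22.5  -7.9  97.4]
pin [ 8.7 -4.8 91.4]
pin [-15.3  -4.9  91.4]
nose [  1.9 -26.8  92.4]
nose [ -8.1 -27.1  92.4]
nose depth [571.16484126 -27.16861927  51.26070062] carr [575.68556436 -34.73328998  47.03299766]
```

```bash
python3 -c "
from workcell import order;print(order.job_done())"
```

```text
the job is handed in; nothing more can be done
None
```

The carrier is home under the left clip and the job is handed in, at about 13 s of the 45 s allowed. I pressed the clip tail with one fingertip, slid the carrier under the raised nose with the other until it met the stop bar, eased off, let the clip down and withdrew 90 mm upward.

**Last checks, from the wrist camera after withdrawing:**
- **Stop bar:** the carrier's front edge is parallel to the bar within about 0.1 mm over its length. It is within about 0.1 mm of where the bar face should be, going by the pin. The camera calibration is only good to about 2 mm, but during the push the force jumped 4.5 N for 0.2 mm of travel, which also showed the carrier had reached the bar.
- **Clip:** the nose rests on the bare strip, about 1.5 mm off its middle, clear of both wells.
- **Surroundings:** the vial, stub and spare clip look undisturbed. I didn't look again at the cases, brush or loupe, but the arm never went near them.
- **Forces:** the highest I saw was about 11 N. The force at the end was small (under 2 N, with nothing touching the gripper).

No check failed. The depth readings ran about 1 mm low on the carrier top, so I relied on known heights instead.

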